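# Load a filter cassette into a bedside air cleaner behind its sliding gate

### The arm

A 6-joint arm with a two-finger parallel gripper is mounted at the origin on the work surface. World frame = base frame: x ahead of the robot, y to its left, z up, the work surface at z = 0. Lengths are in m, angles in degrees, forces in N, time in s.
With the tool pointing down it reaches from about 0.375 to 0.75 m from the base axis. Payload 9 kg.
Tool frame: the origin (TCP) lies where the fingers leave the gripper's body, on its centre line; the fingertips stand 73 mm ahead of it and the grasp point (between the pads) lies 54 mm ahead of it (robot.tip_reach is the distance from the TCP to the fingertips, in m); z points along the fingers, y is the direction in which the jaws open and shut (so a half turn about z gives the same grasp; the last joint's range is limited). The gripper opens to 85 mm and grips with 20 to 120 N. Pads are 22 mm wide; open, the fingers measure 114 mm over their backs; the gripper's body (76 mm by 85 mm) begins 54 mm behind the grasp point. The pads swing forward as they close: fully open they stand 13 mm farther back than shut.
Start: joints at [-76.473, 5.964, 5.575, 89.605, 0, 77.527], TCP at [0.263, -0.539, 0.304] pointing down, gripper open.
Joint ranges: [-171.21, 171.21], [-48.23, 106.86], [-62.78, 66.21], [-105.2, 120.99], [-86.42, 89.51], [-180, 180]. Speed limits (degrees/s): [127.2, 127.2, 147.25, 180, 180, 180].

### API

Orientations are given as [roll, pitch, yaw] about the fixed x, y, z axes, in that order (R = Rz(yaw) Ry(pitch) Rx(roll)).
In Python, from plant import robot gives the robot as it stands. Calls block until the motion is done:
- robot.move_pose(position, orientation): joint-space move of the TCP to a pose.
- robot.line_to(position, vel=0.15, rotation=None, guard=None): straight line of the TCP; rotation=None keeps the orientation; vel is the mean speed in m/s. With guard (N) it stops when the force on the tool has changed by that much, and returns True; else False.
- robot.goto_joints(angles): joint-space move.
- robot.set_gripper(opening): finger opening in m; the grip force is fixed at half the most; returns when the fingers have stopped.
- robot.pause(seconds).
- robot.ik(position, orientation): joint angles nearest the present ones, or None.
- robot.observe(): the state.
- robot.grab_frame(name): name is "scene" or "side" or "wrist"; returns the picture (420x560x3 uint8, blue, green, red); there is no depth.
- robot.get_calibration(name): a dict with "vertical_fov" (degrees; the focal length in pixels is half the picture's height over the tangent of half this angle, whatever the lens; pixels are square), "cx", "cy" (the principal point, pixels), "rvec" (rotation vector, rad) and "tvec" (3), from world to camera coordinates, as OpenCV has them. Camera axes: x right, y down, z forward; pixel columns grow to the right and rows downward; lengths in m; the calibration is good to about 2 mm. A picture is of the moment at which its call begins: read the wrist's pose just before it. get_calibration takes no time and is no camera call; for the wrist camera it gives the pose at the moment of the call.
A pose or a line that the arm cannot do raises robot.IKError and nothing moves.
- robot.job_done(): hands the job in, once; it reports no verdict.
The state is a dict: "time": time; "q": joint angles; "qvel": joint speeds; "joint_torque": joint torques, N m; "tool_pos": TCP position; "tcp_rot": TCP orientation; "ft_force": force on the tool from outside, world axes, zero at the start; "torque": the same for the moment, N m; "gripper_width": finger opening in m.
Only numpy, scipy, OpenCV 4.12 (cv2) and the standard library are available. Lean on these libraries where they do the work, as an engineer would, in place of code of your own. Each camera call takes 0.05 s, during which the arm holds its last target.

### The job

Slide the air cleaner's blue gate fully aside, take the spare filter cassette from its cardboard carton and slide it, green edge up, into the slanting slot, then press firmly on its green edge until it comes up hard against the bottom, without forcing it. Then slide the gate fully back over the cassette and let go; leave the mug, the jar and the clock as they stand.

Things in the scene. Friction and masses are not known exactly. Their poses are not given: they have to be found in the camera images.
- unit: Air cleaner: grey housing tilted by 28 degrees on a black foot, fixed to the table. Origin: middle of the foot's underside; z up. Its sloping top face (150 x 210 mm) looks towards the robot side and upwards; in the frame of mouth the face spans x -75 to 75, y -60 to 150 mm. An aluminium guide rail, 12 mm high, runs along y at x 32 to 44 mm.
- mouth: Slot in the sloping face. Origin: centre of its mouth, in the plane of the face, 140 mm above the table. z: out of the slot along its axis, 28 degrees from vertical, leaning to the robot side; y: along the slot, the way the gate opens; x: up the slope. 18 mm (x) by 74 mm (y), 90 mm deep, white 5 mm 45-degree lead-in all round; 2 mm to spare on each side of a cassette.
- slot (a point): Same point and axes as mouth. Inside, unseen: a stiff rubber shoe holds a dropped-in cassette with its top 13 to 22 mm out of the face. Pressed along the axis it yields at about 6 N and stays put, until the cassette meets hard ledges, their depth unknown: top then 2 to 9 mm out. Bottomed = it stops and the force rises well past 10 N (some 15 is right); over 40 N is forcing it.
- knob (a point): Middle of the yellow knob on the blue gate, 28 mm above the sloping face; axes as mouth. Knob 28 mm (x) by 14 mm (y) by 22 mm (z), centred on a plate 82 mm long (y) and 5 mm thick, x -14 to 44 mm, its underside 12 mm above the face. Gate closed: the knob is right over the slot's centre.
- gate (a joint): Gate position in m: 0 = closed, over the slot; 0.090 = fully aside, at its stop, along +y of mouth; the slot is clear from 0.080 on. Starts within 12 mm of closed, slides with about 2 N, stays where it is left. A cassette standing more than 12 mm out of the face blocks it.
- cassette: Spare filter cassette: stiff flat block, 14 mm thick (x), 70 mm wide (y), 80 mm tall (z), white with grey pleats and a green band round the top edge; 0.08 to 0.17 kg. Origin: centre of its underside, z up to the green edge. Either broad side may face the robot. It stands upright in the carton.
- cassette_top (a point): Centre of the cassette's green top edge, 80 mm above its origin; axes as cassette.
- carton: Cardboard carton 80 x 130 x 40 mm, fixed to the table, with an 18 x 76 mm pocket, floor 6 mm above the table, in which the cassette stands. Origin: centre of its underside. The cassette's top is 86 mm above the table.
- mug: Blue mug, 90 mm high, 76 mm across, loose. Origin: centre of its underside. To be left alone.
- jar: Amber jar, 75 mm high, 42 mm across, loose. Origin: centre of its underside. To be left alone.
- clock: Black alarm clock, 50 x 100 x 74 mm, loose. Origin: centre of its underside. To be left alone.

How it is judged (in metres and radians):
On the way, in this order (a step that is already met when the one before it is completed fails the run):
1. the gate is slid fully aside, 80 mm or more (value of joint gate above 0.08 m), for 0.1 s.
2. the cassette, in the slot with the gate aside, is pressed hard against the bottom: 10 N or more on it while it no longer moves (z of cassette_top in the frame of mouth between -0.003 and 0.0115 m and angle between the z axis of cassette and the z axis of mouth, either way round below 0.08 rad and horizontal distance between cassette_top and mouth below 0.012 m and contact force between the fingers and cassette above 10 N and linear speed of cassette below 0.004 m/s and value of joint gate above 0.06 m), for 0.02 s.
3. the gate is slid back over the cassette (value of joint gate below 0.005 m), for 0.1 s.
At the end, for the whole second after the job is handed in: The cassette stands in the slot, green edge up, parallel to the slot within 0.08 rad, its top centred within 12 mm and no more than 11.5 mm above the sloping face; the gate is within 5 mm of fully closed; everything is at rest and let go (z of cassette_top in the frame of mouth between -0.003 and 0.0115 m and angle between the z axis of cassette and the z axis of mouth, either way round below 0.08 rad and horizontal distance between cassette_top and mouth below 0.012 m and value of joint gate below 0.005 m and linear speed of cassette below 0.01 m/s); the robot touches nothing.
It fails at once if the cassette in its seat is forced with more than 40 N (contact force between the fingers and cassette above 40 N and distance between cassette_top and mouth below 0.0125 m).
It fails at once if the mug is moved over 20 mm or tipped (distance of mug from where it was at the start of the episode above 0.02 m or angle between mug's own z axis and vertical above 0.3 rad).
It fails at once if the jar is moved over 20 mm or tipped (distance of jar from where it was at the start of the episode above 0.02 m or angle between jar's own z axis and vertical above 0.3 rad).
It fails at once if the clock is moved over 20 mm or tipped (distance of clock from where it was at the start of the episode above 0.02 m or angle between clock's own z axis and vertical above 0.3 rad).
It also fails if it takes over 64 s, if anything falls off the work surface, if the arm or the gripper's body presses on something with over 40 N, if the wrist force passes 120 N, or if a joint passes its speed limit or range.

## Working session

There is one attempt and no reset: what is moved stays moved. The work goes in short steps, each a Python script; the robot and the scene stay as the last script left them, time stands still between calls to the robot, and variables do not carry over. Pictures are saved under pics/ and viewed, and the job is handed in when it is done.

```bash
ls; mkdir -p pics
python3 - <<'E'
from plant import robot
import cv2
for n in ["scene","side","wrist"]:
    c=robot.get_calibration(n); print(n,c)
    cv2.imwrite(f"pics/{n}0.png",robot.grab_frame(n))
print(robot.observe())
E
```

```text
pics
scene {'vertical_fov': 56.61004144044865, 'cx': 282.9348513767395, 'cy': 209.8737684190807, 'rvec': array([ 2.00699496,  1.09587794, -0.53107258]), 'tvec': array([-0.32214042, -0.20318291,  1.18603191])}
side {'vertical_fov': 54.32663482256011, 'cx': 275.8427821181056, 'cy': 204.8614240854495, 'rvec': array([ 2.22858388, -0.35563071,  0.15759497]), 'tvec': array([-0.56255475,  0.22128099,  0.80526195])}
wrist {'vertical_fov': 58.099695717729, 'cx': 276.27300621712095, 'cy': 207.54532298947652, 'rvec': array([-2.42084528,  1.51437329,  0.25048526]), 'tvec': array([-0.59909112, -0.04023568,  0.38113614])}
{'time': 0.15, 'q': array([-7.64738081e+01,  5.98932545e+00,  5.53764131e+00,  8.96049152e+01,
        5.20154984e-04,  7.75267580e+01]), 'qvel': array([ 0.06320013, -0.04026064,  0.1527892 ,  0.02455554, -0.07361514,
        0.0292544 ]), 'joint_torque': array([ 4.70438463e-03, -5.57356739e+01,  5.04004383e+01,  1.26668185e-02,
       -1.25854863e-04,  2.52928072e-05]), 'tool_pos': array([ 0.26298494, -0.53909334,  0.30331891]), 'tcp_rot': array([-1.79944849e+02, -1.27324051e-02,  2.59994276e+01]), 'ft_force': array([ 0.59163871, -0.37947021,  0.13136906]), 'torque': array([0.00190949, 0.01171002, 0.02726427]), 'gripper_width': 0.08539623091413923}
```

View pics/scene0.png

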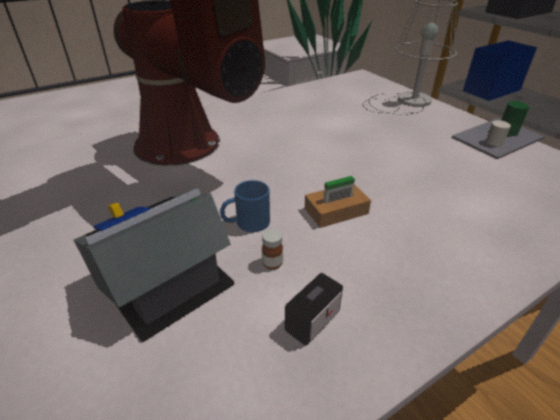

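View pics/side0.png

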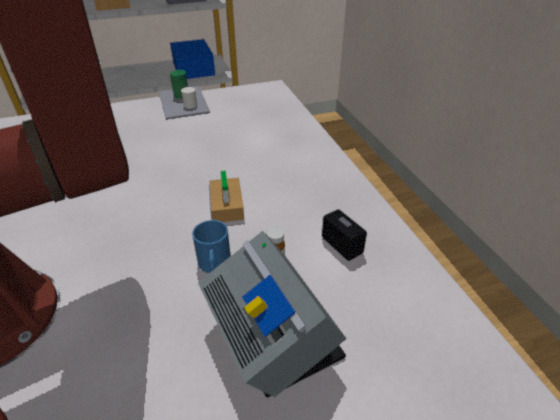

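View pics/wrist0.png

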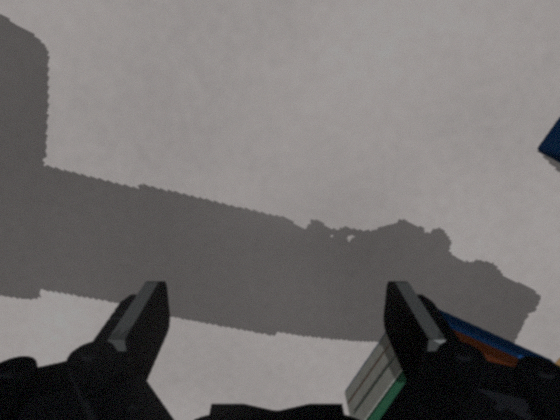

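The scene view shows the carton with the green-edged cassette at (340,183), the mug at (252,205), the jar at (272,250), the clock at (314,305) and the unit at the lower left with its knob at (116,210). In the side view the knob is at (256,307), the gate is blue and closed, the green edge is at (224,180) and the mug is at (212,245). I'll triangulate these roughly first.

```bash
cat > h.py <<'E'
import numpy as np, cv2
from scipy.spatial.transform import Rotation as Ro
from plant import robot
def cam(n):
    c=robot.get_calibration(n); f=210/np.tan(np.radians(c["vertical_fov"])/2)
    R=cv2.Rodrigues(np.array(c["rvec"]))[0]; return dict(f=f,c=np.array([c["cx"],c["cy"]]),R=R,t=np.array(c["tvec"]).ravel())
def ray(k,p):
    d=np.array([(p[0]-k["c"][0])/k["f"],(p[1]-k["c"][1])/k["f"],1.]); d=k["R"].T@d
    return -k["R"].T@k["t"], d/np.linalg.norm(d)
def onz(k,p,z):
    o,d=ray(k,p); return o+d*(z-o[2])/d[2]
def onplane(k,p,P,n):
    o,d=ray(k,p); return o+d*((P-o)@n)/(d@n)
def tri(obs):
    A=np.zeros((3,3));b=np.zeros(3);L=[]
    for k,p in obs:
        o,d=ray(k,p);M=np.eye(3)-np.outer(d,d);A+=M;b+=M@o;L.append((o,M))
    x=np.linalg.solve(A,b); return x,[float(np.linalg.norm(M@(x-o))) for o,M in L]
def proj(k,X):
    c=(k["R"]@np.atleast_2d(X).T).T+k["t"]; return c[:,:2]/c[:,2:]*k["f"]+k["c"]
def blobs(im,lo,hi,amin=30):
    h=cv2.cvtColor(im,cv2.COLOR_BGR2HSV); m=cv2.inRange(h,np.array(lo),np.array(hi))
    cs=[c for c in cv2.findContours(m,cv2.RETR_EXTERNAL,cv2.CHAIN_APPROX_NONE)[0] if cv2.contourArea(c)>=amin]
    return m,sorted(cs,key=cv2.contourArea,reverse=True)
YEL=((20,120,90),(34,255,255)); GRN=((50,120,50),(80,255,255)); BLU=((108,180,60),(125,255,255))
def mid(c):
    M=cv2.moments(c); return np.array([M["m10"],M["m01"]])/M["m00"]
E
python3 - <<'E'
from h import *
for n in ["scene","side"]:
    im=cv2.imread(f"pics/{n}0.png"); k=cam(n); print(n,-k["R"].T@k["t"])
    for nm,r in [("Y",YEL),("G",GRN),("B",BLU)]:
        for c in blobs(im,*r)[1][:5]: print(nm,cv2.contourArea(c),mid(c).round(1),cv2.boxPoints(cv2.minAreaRect(c)).round(0).tolist())
ks,kd=cam("scene"),cam("side")
print(tri([(ks,(340,183)),(kd,(224,180))]),tri([(ks,(116,210)),(kd,(256,307))]))
# table points
print("unit foot",[onz(ks,p,0).round(3) for p in [(137,327),(232,284)]])
print("mug",tri([(ks,(253,186)),(kd,(211,229))]),"jar",tri([(ks,(272,237)),(kd,(277,235))]))
print("carton top corners",[onz(ks,p,.04).round(3) for p in [(306,202),(319,221),(369,211)]])
for n in ["scene","side"]:
    im=cv2.imread(f"pics/{n}0.png")
    b=im[170:350,60:240] if n=="scene" else im[220:400,190:370]
    b2=im[160:280,220:380] if n=="scene" else im[150:270,180:340]
    cv2.imwrite(f"pics/{n}0z.png",np.hstack([cv2.resize(b,(400,400),interpolation=3),cv2.resize(b2,(400,300),interpolation=3)[:, :] if 0 else cv2.copyMakeBorder(cv2.resize(b2,(400,300),interpolation=3),0,100,0,0,0)]))
E
```

```text
scene [ 1.06487979 -0.30655911  0.56901845]
Y 120.0 [116.  209.2] [[108.0, 205.0], [117.0, 200.0], [124.0, 214.0], [114.0, 218.0]]
G 72.5 [518.1 105.2] [[508.0, 107.0], [510.0, 101.0], [528.0, 104.0], [526.0, 110.0]]
G 71.5 [339.1 181.3] [[326.0, 183.0], [352.0, 176.0], [352.0, 180.0], [327.0, 186.0]]
G 47.0 [339.9  14.5] [[337.0, 28.0], [340.0, -0.0], [344.0, 0.0], [341.0, 28.0]]
G 37.0 [354.8  24.8] [[349.0, 34.0], [358.0, 7.0], [363.0, 8.0], [354.0, 36.0]]
B 148.5 [123.4 217. ] [[98.0, 225.0], [146.0, 204.0], [148.0, 208.0], [101.0, 230.0]]
side [ 0.39155193 -0.6373214   0.67408342]
Y 275.5 [232.   41.4] [[226.0, 0.0], [232.0, -0.0], [238.0, 84.0], [232.0, 84.0]]
Y 255.0 [255.3 307.1] [[243.0, 308.0], [259.0, 295.0], [268.0, 307.0], [251.0, 319.0]]
Y 199.5 [10.1 90.3] [[-5.0, 64.0], [1.0, 62.0], [23.0, 113.0], [18.0, 115.0]]
Y 115.0 [217.6  31.7] [[214.0, 10.0], [218.0, 10.0], [222.0, 54.0], [218.0, 54.0]]
G 239.0 [177.9  81.3] [[170.0, 71.0], [184.0, 69.0], [187.0, 96.0], [174.0, 98.0]]
G 71.0 [223.9 180.5] [[221.0, 171.0], [226.0, 171.0], [227.0, 189.0], [222.0, 189.0]]
B 938.0 [193.1  58.7] [[171.0, 43.0], [210.0, 38.0], [214.0, 75.0], [175.0, 79.0]]
(array([0.52008   , 0.20096004, 0.07662028]), [0.000179294514057626, 0.00017929451405763878]) (array([ 0.47671978, -0.26057968,  0.16353153]), [0.00035271941333650633, 0.0003527194133364851])
unit foot [array([ 0.591, -0.296,  0.   ]), array([ 0.593, -0.115,  0.   ])]
mug (array([0.45212608, 0.0136971 , 0.09533413]), [0.0023349456286636833, 0.002334945628663703]) jar (array([ 0.58668835, -0.02143699,  0.06853622]), [0.0016874081555119963, 0.0016874081555119257])
carton top corners [array([0.498, 0.124, 0.04 ]), array([0.568, 0.108, 0.04 ]), array([0.6  , 0.222, 0.04 ])]
```

Run:
```python
import cv2,numpy as np
cv2.imwrite("pics/z0.png",np.vstack([cv2.imread("pics/scene0z.png")[:,:],]))
```

```text
(no output)
```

View pics/side0z.png

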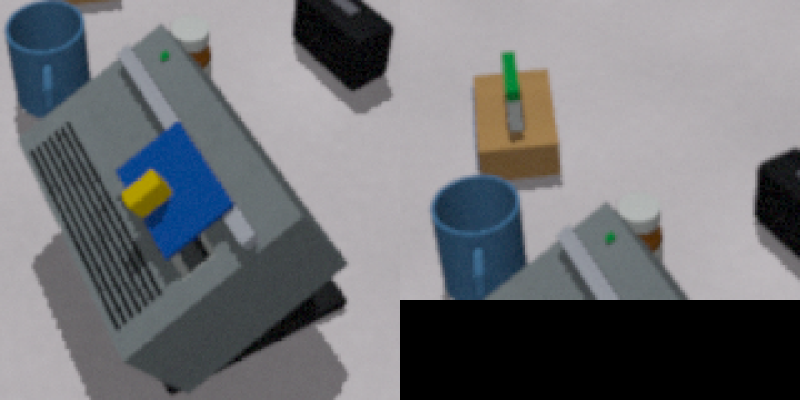

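```bash
cat >> h.py <<'E'
def mouthR(yaw,tilt=28.):
    a=np.radians(yaw);t=np.radians(tilt);h=np.array([np.cos(a),np.sin(a),0]);u=np.array([0,0,1.])
    x=np.cos(t)*h+np.sin(t)*u; z=-np.sin(t)*h+np.cos(t)*u; return np.c_[x,np.cross(z,x),z]
def toolR(Rm,s=1): return np.c_[s*Rm[:,1],s*Rm[:,0],-Rm[:,2]]
def rpy(R): return Ro.from_matrix(R).as_euler("xyz",degrees=True)
def kwrist(): return cam("wrist")
E
python3 - <<'E'
from h import *
s=robot.observe();k=cam("wrist");Rt=Ro.from_euler("xyz",s["tcp_rot"],degrees=True).as_matrix()
print("cam in tool",Rt.T@(-k["R"].T@k["t"]-s["tool_pos"]),"\n",Rt.T@k["R"].T)
kn=np.array([.477,-.26,.1635])
for yaw in(0,):
  Rm=mouthR(yaw)
  for sg in(1,-1):
    for d in(.3,.25,.2,.127,.054):
        for off in (0,-.06,.06):
          P=kn+Rm[:,2]*d+off*Rm[:,0]; q=robot.ik(P,rpy(toolR(Rm,sg))); print(sg,d,off,P.round(3),rpy(toolR(Rm,sg)).round(1),None if q is None else np.round(q,0))
E
```

```text
cam in tool [ 0.083105   -0.00018918 -0.06995677] 
 [[-1.18988853e-03 -9.47318893e-01 -3.20289712e-01]
 [ 9.99999281e-01 -1.08013553e-03 -5.20325417e-04]
 [ 1.46957799e-04 -3.20290101e-01  9.47319497e-01]]
1 0.3 0 [ 0.336 -0.26   0.428] [152.   0.  90.] [-71. -39. -22.  98.  26.  22.]
1 0.3 -0.06 [ 0.283 -0.26   0.4  ] [152.   0.  90.] [-81. -45. -28. 102.  28.  11.]
1 0.3 0.06 [ 0.389 -0.26   0.457] [152.   0.  90.] [-63. -33. -14.  94.  25.  30.]
1 0.25 0 [ 0.36  -0.26   0.384] [152.   0.  90.] [-67. -40. -27.  91.  26.  26.]
1 0.25 -0.06 [ 0.307 -0.26   0.356] [152.   0.  90.] [-76. -46. -33.  96.  27.  16.]
1 0.25 0.06 [ 0.413 -0.26   0.412] [152.   0.  90.] [-59. -33. -20.  88.  24.  34.]
1 0.2 0 [ 0.383 -0.26   0.34 ] [152.   0.  90.] [-63. -40. -32.  85.  25.  30.]
1 0.2 -0.06 [ 0.33  -0.26   0.312] [152.   0.  90.] [-72. -47. -38.  89.  26.  20.]
1 0.2 0.06 [ 0.436 -0.26   0.368] [152.   0.  90.] [-56. -32. -24.  82.  23.  37.]
1 0.127 0 [ 0.417 -0.26   0.276] [152.   0.  90.] [-59. -37. -37.  75.  24.  34.]
1 0.127 -0.06 [ 0.364 -0.26   0.247] [152.   0.  90.] [-66. -45. -44
[... 1055 characters left out ...]
0.] [ -72.  -47.  -38.   89.   26. -160.]
-1 0.2 0.06 [ 0.436 -0.26   0.368] [-152.    0.  -90.] [ -56.  -32.  -24.   82.   23. -143.]
-1 0.127 0 [ 0.417 -0.26   0.276] [-152.    0.  -90.] [ -59.  -37.  -37.   75.   24. -146.]
-1 0.127 -0.06 [ 0.364 -0.26   0.247] [-152.    0.  -90.] [ -66.  -45.  -44.   79.   25. -153.]
-1 0.127 0.06 [ 0.47  -0.26   0.304] [-152.    0.  -90.] [ -53.  -30.  -29.   73.   22. -139.]
-1 0.054 0 [ 0.452 -0.26   0.211] [-152.    0.  -90.] [ -55.  -33.  -41.   65.   23. -141.]
-1 0.054 -0.06 [ 0.399 -0.26   0.183] [-152.    0.  -90.] [ -61.  -40.  -48.   68.   24. -148.]
-1 0.054 0.06 [ 0.505 -0.26   0.239] [-152.    0.  -90.] [ -49.  -25.  -32.   63.   21. -136.]
```

Run:
```python
from h import *
Rm=mouthR(0);kn=np.array([.477,-.26,.1635]);r=rpy(toolR(Rm))
for i,(o,d) in enumerate([(.0,.18),(.10,.18)]):
    P=kn+Rm[:,2]*d+o*Rm[:,1]
    (robot.move_pose if i==0 else robot.line_to)(P,r) if i==0 else robot.line_to(P,vel=.2)
    robot.pause(.2)
    k=cam("wrist"); im=robot.grab_frame("wrist"); cv2.imwrite(f"pics/u{i}.png",im); np.savez(f"u{i}.npz",**k)
print(robot.observe()["time"])
```

```text
Traceback (most recent call last):
plant.IKError: the arm cannot follow that straight line within its joint ranges
```

View pics/u0.png

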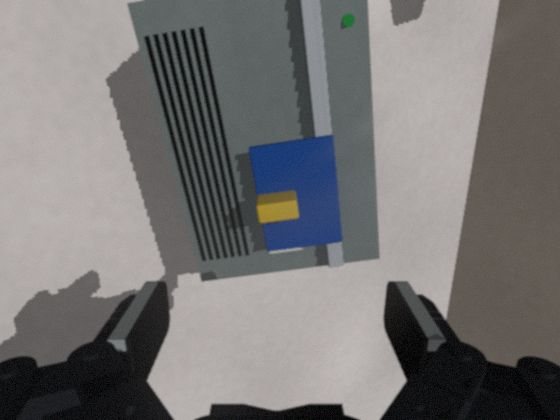

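The wrist view shows the closed gate: knob at (278,207), blue plate corners near (250,147), (332,136), (342,242) and (268,252), the rail, and the white lead-in just showing at (285,250). The unit is yawed a few degrees. I need a second view.

Run:
```python
from h import *
Rm=mouthR(0);kn=np.array([.477,-.26,.1635]);r=rpy(toolR(Rm))
for o,d,x in [(.1,.18,0),(.06,.18,0),(.06,.18,.05),(.08,.24,.05),(0.06,.1,.03),(-.06,.18,0)]:
    P=kn+Rm[:,2]*d+o*Rm[:,1]+x*Rm[:,0]; q=robot.ik(P,r); print(o,d,x,None if q is None else np.round(q))
P=kn+Rm[:,2]*.2+.05*Rm[:,1]+.06*Rm[:,0]
robot.move_pose(P,r);robot.pause(.2);k=cam("wrist"); im=robot.grab_frame("wrist"); cv2.imwrite(f"pics/u1.png",im); np.savez(f"u1.npz",**k)
print(robot.observe()["time"])
```

```text
0.1 0.18 0 None
0.06 0.18 0 [-57. -48. -38.  84.  23.  36.]
0.06 0.18 0.05 [-51. -41. -32.  80.  21.  42.]
0.08 0.24 0.05 [-53. -44. -28.  88.  22.  41.]
0.06 0.1 0.03 [-49. -40. -40.  71.  21.  45.]
-0.06 0.18 0 [-66. -30. -27.  81.  25.  27.]
2.2833
```

View pics/u1.png

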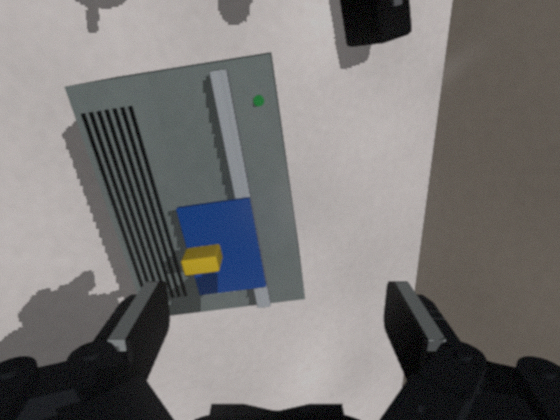

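The second view shows the whole face, with corners at (67,87), (270,53) and (303,298), and the knob at (201,260).

Run:
```python
from h import *
K=[dict(np.load(f"u{i}.npz")) for i in (0,1)]
Q=[]
for i in (0,1):
    im=cv2.imread(f"pics/u{i}.png")
    out=[]
    for r in (BLU,YEL):
        m,c=blobs(im,*r,amin=100); c=c[0]
        if r is BLU:
            m2,cy=blobs(im,*YEL,amin=100); c=np.vstack([c]) 
        ap=cv2.approxPolyDP(cv2.convexHull(c),5,True)[:,0]; out.append(ap); print(i,ap.tolist(),cv2.contourArea(c))
    # refine face corners w/ cornerSubPix
    g=cv2.cvtColor(im,cv2.COLOR_BGR2GRAY)
    pts=np.array([(379,258),(332,136),(342,242),(250,147)] if i==0 else [(303,298),(250,198),(266,288),(178,207)],np.float32).reshape(-1,1,2)
    cv2.cornerSubPix(g,pts,(5,5),(-1,-1),(3,40,.01)); Q.append(pts[:,0]); print(pts[:,0].round(1).tolist())
X=[]
for a,b in zip(*Q):
    x,e=tri([(K[0],a),(K[1],b)]); X.append(x); print(x.round(4),np.round(e,4))
v=X[1]-X[2]; print("plate y dir",v,np.linalg.norm(v),np.degrees(np.arctan2(-v[0],v[1])))
w=X[1]-X[3]; print("plate x dir",w,np.linalg.norm(w),np.degrees(np.arctan2(w[1],w[0])),np.degrees(np.arcsin(w[2]/np.linalg.norm(w))))
```

```text
0 [[328, 139], [329, 167], [310, 185], [258, 192], [250, 148]] 2239.0
0 [[294, 193], [296, 217], [259, 221], [259, 196]] 986.5
[[378.8999938964844, 258.0], [331.3999938964844, 134.1999969482422], [341.1000061035156, 241.1999969482422], [249.0, 146.5]]
1 [[178, 208], [237, 200], [262, 280], [228, 289], [217, 285], [187, 246]] 3536.5
1 [[218, 245], [217, 270], [184, 273], [187, 249]] 916.5
[[304.3999938964844, 298.3999938964844], [249.39999389648438, 196.60000610351562], [265.3999938964844, 286.20001220703125], [177.89999389648438, 206.3000030517578]]
[ 0.5664 -0.3172  0.1753] [0. 0.]
[ 0.5161 -0.2135  0.1711] [0.0001 0.0001]
[ 0.5279 -0.2948  0.1733] [0. 0.]
[ 0.4671 -0.2222  0.1421] [0.0001 0.0001]
plate y dir [-0.01175701  0.08128842 -0.00223406] 0.08216462493945309 8.229805116858222
plate x dir [0.04903743 0.00867348 0.02901872] 0.057636665742361266 10.030431786768455 30.230291925405822
```

Run:
```python
from h import *
K=[dict(np.load(f"u{i}.npz")) for i in (0,1)]
for it in range(1):
  for yaw0 in (9.,):
    Rm=mouthR(yaw0); n=Rm[:,2]; C=np.array([.5664,-.3172,.1753])
    im=cv2.imread("pics/u1.png");g=cv2.cvtColor(im,cv2.COLOR_BGR2GRAY)
    p=np.array([(67,87),(270,53),(304.4,298.4)],np.float32).reshape(-1,1,2);cv2.cornerSubPix(g,p,(5,5),(-1,-1),(3,40,.01));p=p[:,0];print(p.tolist())
    A,B,D=[onplane(K[1],q,C,n) for q in p]
    print(A,B,D,"len",np.linalg.norm(A-B),np.linalg.norm(B-D))
    y=B-D; x=B-A; print("yaw y",np.degrees(np.arctan2(-y[0],y[1])),"yaw x",np.degrees(np.arctan2(x[1],x[0])))
    for yaw in (8.5,9,9.5):
        Rm=mouthR(yaw); O=[C-Rm@[.075,-.06,0],B-Rm@[.075,.15,0],A-Rm@[-.075,.15,0]]; print(yaw,np.round(O,4).tolist())
        for P in np.array([[.5161,-.2135,.1711],[.5279,-.2948,.1733],[.4671,-.2222,.1421]]): print("  plate in mouth",(Rm.T@(P-np.mean(O,0))).round(4))
    # knob top centre in both
```

```text
[[64.14142608642578, 86.38044738769531], [270.59808349609375, 51.647857666015625], [304.4366149902344, 298.394775390625]]
[ 0.40229549 -0.13180683  0.10453892] [ 0.53346412 -0.10914551  0.17530878] [ 0.56636708 -0.31717375  0.1752849 ] len 0.1507551565832578 0.21061423661723147
yaw y 8.987782052326336 yaw x 9.801938137302255
8.5 [[0.492, -0.2676, 0.1401], [0.4901, -0.2673, 0.1401], [0.49, -0.2704, 0.1397]]
  plate in mouth [0.0439 0.0506 0.0119]
  plate in mouth [ 0.0447 -0.0316  0.014 ]
  plate in mouth [-0.0136  0.0492  0.0096]
9 [[0.4916, -0.2683, 0.1401], [0.4915, -0.2677, 0.1401], [0.4912, -0.2696, 0.1397]]
  plate in mouth [0.0437 0.0505 0.012 ]
  plate in mouth [ 0.0438 -0.0317  0.0144]
  plate in mouth [-0.0138  0.0496  0.0098]
9.5 [[0.4912, -0.269, 0.1401], [0.4929, -0.268, 0.1401], [0.4924, -0.2688, 0.1397]]
  plate in mouth [0.0435 0.0504 0.0121]
  plate in mouth [ 0.043  -0.0317  0.0149]
  plate in mouth [-0.0141  0.0499  0.0099]
```

The estimates agree: mouth about (0.4915, -0.2685, 0.140), yaw about 9.1°, gate about 9.5 mm open. I'll open the gate by pushing the knob with the fingers shut.

```bash
cat >> h.py <<'E'
YAW=9.1; M0=np.array([.4916,-.2685,.140]); RM=mouthR(YAW); TR=toolR(RM); TRPY=rpy(TR)
def tipm(x,y,z,reach=.073): # TCP position with fingertip centre at mouth coords
    return M0+RM@np.array([x,y,z+reach])
def st(): 
    s=robot.observe(); tm=RM.T@(s["tool_pos"]-M0); tm[2]-=.073
    return f"t {s['time']:.2f} tip_m {tm.round(4)} F_m {(RM.T@s['ft_force']).round(1)} w {s['gripper_width']:.4f}"
E
python3 - <<'E'
from h import *
print(robot.tip_reach)
robot.set_gripper(0)
robot.move_pose(tipm(0,-.022,.08),TRPY); print(st())
print(robot.line_to(tipm(0,-.022,.026),vel=.1,guard=6)); print(st())
print(robot.line_to(tipm(0,.055,.026),vel=.08,guard=12)); print(st())
print(robot.line_to(tipm(0,.077,.026),vel=.03,guard=10)); print(st())
E
```

```text
0.0726
t 3.62 tip_m [-0.0002 -0.022   0.08  ] F_m [0.9 0.3 0.6] w -0.0002
False
t 4.32 tip_m [ 0.0007 -0.0219  0.0267] F_m [ 0.   0.4 -0.4] w 0.0002
False
t 5.43 tip_m [-0.      0.055   0.0259] F_m [ 0.2 -0.3  0.4] w 0.0001
True
t 6.01 tip_m [-0.0001  0.0714  0.0261] F_m [ 0.1 -4.   1.5] w -0.0002
```

Run:
```python
from h import *
robot.line_to(tipm(0,.06,.026),vel=.1); robot.line_to(tipm(0,.03,.13),vel=.25)
P=tipm(.06,.03,.15); robot.move_pose(P,TRPY);robot.pause(.2);k=cam("wrist"); im=robot.grab_frame("wrist"); cv2.imwrite(f"pics/u2.png",im); np.savez(f"u2.npz",**k)
print(st())
```

```text
t 7.47 tip_m [0.059  0.0303 0.149 ] F_m [ 0.6 -0.7 -0.4] w -0.0002
```

View pics/u2.png

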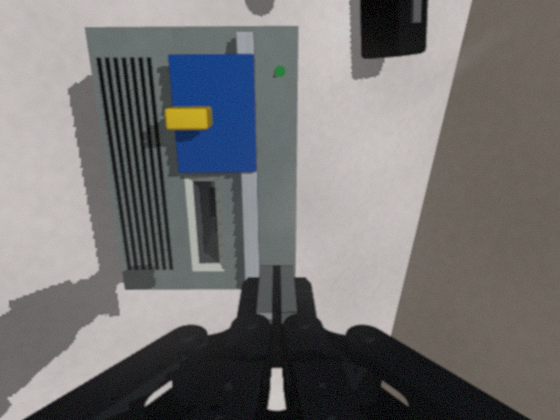

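The gate is fully aside (knob at (189,118)), and the slot with its white lead-in spans about (184,178) to (240,271). I'll compare the predicted mouth points with this view.

Run:
```python
from h import *
k=dict(np.load("u2.npz")); im=cv2.imread("pics/u2.png")
pts={"out":[(-14,-42,0),(14,-42,0),(14,42,0),(-14,42,0)],"in":[(-9,-37,-5),(9,-37,-5),(9,37,-5),(-9,37,-5)],"face":[(75,-60,0),(75,150,0),(-75,150,0),(-75,-60,0)]}
S=4;b=cv2.resize(im[160:290,110:310],None,fx=S,fy=S,interpolation=cv2.INTER_CUBIC)
raw=b.copy()
for n,p in pts.items():
    q=proj(k,M0+(RM@(np.array(p).T/1000.)).T); print(n,q.round(1).tolist())
    cv2.polylines(b,[np.int32((q-[110,160])*S)],True,(0,0,255),1)
cv2.imwrite("pics/u2z.png",b)
for p in [(125.,290.),(87,27),(298,26)]: print((RM.T@(onplane(k,p,M0,RM[:,2])-M0)).round(4))
```

```text
out [[191.8, 270.3], [224.3, 270.3], [219.4, 175.3], [184.0, 175.4]]
in [[198.4, 262.4], [219.0, 262.4], [214.4, 179.9], [192.1, 180.0]]
face [[294.7, 288.5], [298.7, 24.8], [84.5, 25.4], [123.9, 288.8]]
[-0.0742 -0.0612  0.    ]
[-0.0734  0.149   0.    ]
[ 0.0745  0.1492 -0.    ]
```

View pics/u2z.png

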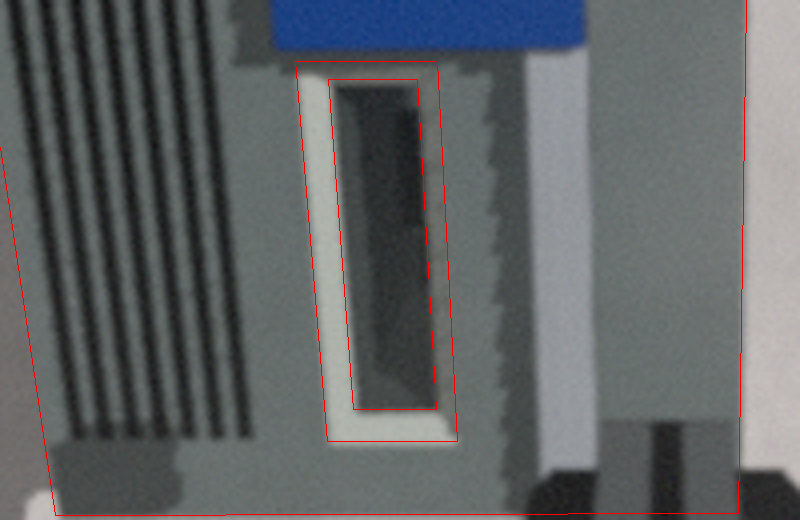

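The prediction fits to within about 1 mm. I'll shift the mouth by -1 mm in y and move on to the carton.

```bash
cat >> h.py <<'E'
M0=M0+RM@np.array([.0005,-.0008,0])
def downR(yaw): # tool x = cassette y axis, tool y = cassette x (cassette yaw)
    a=np.radians(yaw); x=np.array([np.cos(a),np.sin(a),0]); y=np.array([-np.sin(a),np.cos(a),0]); return np.c_[y,x,[0,0,-1]]
E
python3 - <<'E'
from h import *
r=rpy(downR(-16)); print(r)
robot.line_to(tipm(.06,.03,.17),vel=.2)
for i,(x,y,z) in enumerate([(.50,.17,.29),(.55,.21,.26)]):
    robot.move_pose([x,y,z],r) ; robot.pause(.2);k=cam("wrist"); im=robot.grab_frame("wrist"); cv2.imwrite(f"pics/c{i}.png",im); np.savez(f"c{i}.npz",**k)
    for c in blobs(im,*GRN,amin=200)[1]: print(cv2.contourArea(c),mid(c),cv2.boxPoints(cv2.minAreaRect(c)).round(1).tolist())
    if i==0: robot.set_gripper(.06)
print(st())
a,b=[cv2.imread(f"pics/c{i}.png") for i in(0,1)]
cv2.imwrite("pics/c01.png",np.hstack([cv2.resize(a,(400,300)),cv2.resize(b,(400,300))]))
E
```

```text
[-180.    0.   74.]
1296.5 [289.47049749 137.50829155] [[275.5, 103.0], [295.20001220703125, 100.9000015258789], [303.5, 176.89999389648438], [283.79998779296875, 179.0]]
1785.5 [239.89638757 230.19191636] [[221.10000610351562, 185.1999969482422], [242.10000610351562, 181.60000610351562], [258.6000061035156, 277.20001220703125], [237.60000610351562, 280.79998779296875]]
t 10.78 tip_m [ 0.1739  0.4637 -0.0287] F_m [-0.5 -0.1  0.6] w 0.0600
```

View pics/c01.png

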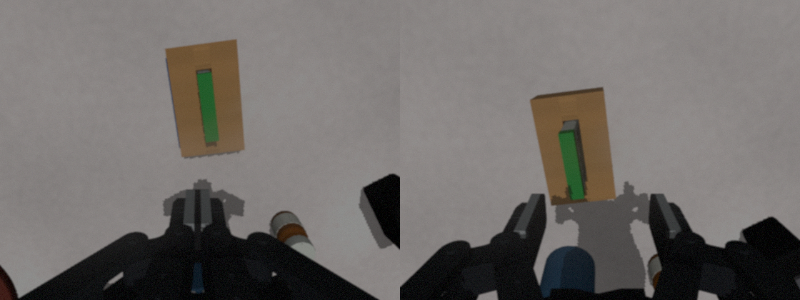

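Both views show the carton with the green top edge; its centre is at (289,138) in c0 and (240,230) in c1. I'll zoom in to tell the top face from the band's sides.

Run:
```python
from h import *
a,b=[cv2.imread(f"pics/c{i}.png") for i in(0,1)]
cv2.imwrite("pics/cz.png",np.hstack([cv2.resize(a[85:195,240:340],(400,440),interpolation=2),cv2.resize(b[170:290,190:290],(400,480),interpolation=2)[:440]]))
```

```text
(no output)
```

View pics/cz.png

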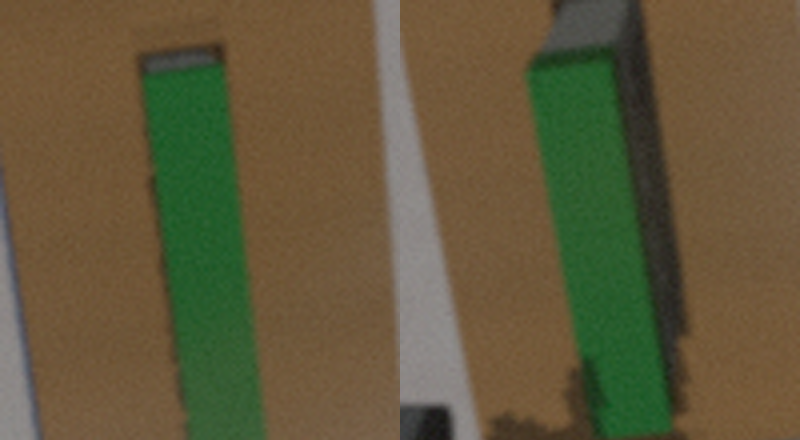

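Run:
```python
from h import *
a,b=[cv2.imread(f"pics/c{i}.png") for i in(0,1)]
cv2.imwrite("pics/cz2.png",np.hstack([cv2.resize(a[160:190,260:320],(400,200),interpolation=2),cv2.resize(b[260:290,220:280],(400,200),interpolation=2)]))
K=[dict(np.load(f"c{i}.npz")) for i in (0,1)]
p0=[(276,103.3),(295.6,101.3),(303.8,177),(284.3,179)];p1=[(222.5,187.8),(242.9,184.3),(258.6,277.2),(237.8,280.8)]
X=[]
for u,v in zip(p0,p1):
    x,e=tri([(K[0],u),(K[1],v)]);X.append(x);print(x.round(4),np.round(e,4))
X=np.array(X);print(X.mean(0))
for k,p in ((K[0],p0),(K[1],p1)):
    Y=np.array([onz(k,q,.086) for q in p]);c=Y.mean(0);d=(Y[0]+Y[1]-Y[2]-Y[3])/2
    print("on z",c.round(4),np.linalg.norm(d),np.linalg.norm(Y[0]-Y[1]),"yaw",np.degrees(np.arctan2(-d[0],d[1])))
```

```text
[0.5194 0.2337 0.0865] [0.0003 0.0003]
[0.5329 0.2312 0.0828] [0.0001 0.0001]
[0.5275 0.1841 0.1229] [0.0043 0.0043]
[0.5152 0.1871 0.1264] [0.0043 0.0043]
[0.52372635 0.20902032 0.10464285]
on z [0.5215 0.2056 0.086 ] 0.05487615957064388 0.013770659223511651 yaw -9.246788075183636
on z [0.5209 0.1976 0.086 ] 0.07086695320825433 0.01398598473108926 yaw -9.017160259589902
```

View pics/cz2.png

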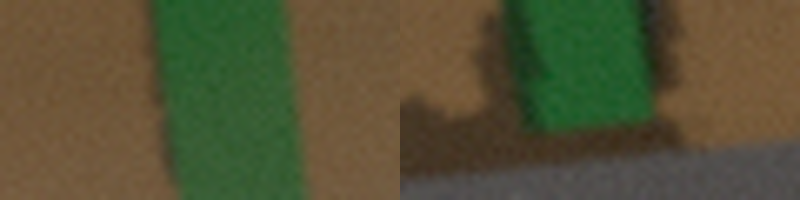

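The near end in c0 was cut off by the mask because of its pale shading. I'll relax the mask and redo the triangulation.

Run:
```python
from h import *
a=cv2.imread("pics/c0.png");m,cs=blobs(a,(45,50,30),(90,255,255),300)
for c in cs[:2]: print(cv2.contourArea(c),cv2.boxPoints(cv2.minAreaRect(c)).round(1).tolist(),cv2.approxPolyDP(cv2.convexHull(c),3,True)[:,0].tolist())
box=cv2.boxPoints(cv2.minAreaRect(cs[0]));o=box[np.argsort(box[:,1])];lo=o[2:][np.argsort(o[2:,0])]
K=[dict(np.load(f"c{i}.npz")) for i in (0,1)]
P0=[(276,103.3),(295.6,101.3),lo[1],lo[0]];P1=[(222.5,187.8),(242.9,184.3),(258.8,278.0),(240,280.4)]
X=np.array([tri([(K[0],u),(K[1],v)])[0] for u,v in zip(P0,P1)]);print(X.round(4),X.mean(0))
for k,p in ((K[0],P0),(K[1],P1)):
    Y=np.array([onz(k,q,.086) for q in p]);c=Y.mean(0);d=(Y[0]+Y[1]-Y[2]-Y[3])/2
    print("on z",c.round(4),np.linalg.norm(d),"yaw",np.degrees(np.arctan2(-d[0],d[1])))
```

```text
1780.5 [[275.1000061035156, 102.19999694824219], [295.1000061035156, 99.69999694824219], [306.70001220703125, 196.39999389648438], [286.70001220703125, 198.8000030517578]] [[294, 100], [305, 196], [289, 198], [276, 103]]
[[0.5194 0.2337 0.0865]
 [0.5329 0.2312 0.0828]
 [0.5229 0.1619 0.0866]
 [0.5081 0.1631 0.0842]] [0.52080434 0.19746199 0.08502496]
on z [0.5205 0.198  0.086 ] 0.07029871330331859 yaw -8.937692635311434
on z [0.5213 0.1974 0.086 ] 0.07114313458347743 yaw -8.331781619028268
```

Run:
```python
from h import *
r=rpy(downR(-8.9)); c=np.array([.5209,.1977])
robot.set_gripper(.04)
robot.move_pose([*c,.21],r)
print(robot.line_to([*c,.133],vel=.1,guard=8)); print(st())
robot.set_gripper(0); print(st(), robot.observe()["tool_pos"])
print(robot.line_to([*c,.26],vel=.12)); print(st())
k=cam("wrist");cv2.imwrite("pics/g0.png",robot.grab_frame("wrist"));cv2.imwrite("pics/g0s.png",robot.grab_frame("side"))
```

```text
False
t 12.38 tip_m [ 0.0877  0.4565 -0.1269] F_m [-1.  -0.4 -0.4] w 0.0399
t 12.73 tip_m [ 0.0877  0.4565 -0.1269] F_m [2.3 0.1 5. ] w 0.0125 [0.52141822 0.1977524  0.1338528 ]
False
t 13.94 tip_m [ 0.1457  0.4565 -0.016 ] F_m [ 0.1  0.1 -1.2] w 0.0131
```

View pics/g0.png

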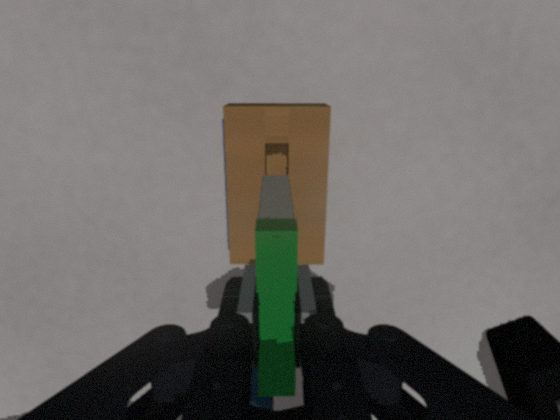

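View pics/g0s.png

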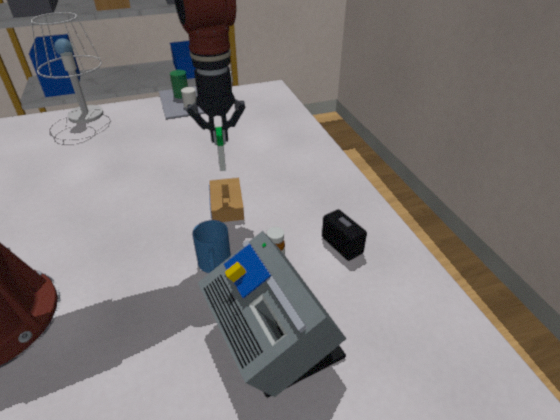

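Run:
```python
from h import *
a=cv2.imread("pics/g0.png")
cv2.imwrite("pics/g0z.png",np.hstack([cv2.resize(a[165:245,230:320],(405,360),interpolation=2),cv2.resize(a[345:420,230:320],(395,360),interpolation=2)]))
```

```text
(no output)
```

View pics/g0z.png

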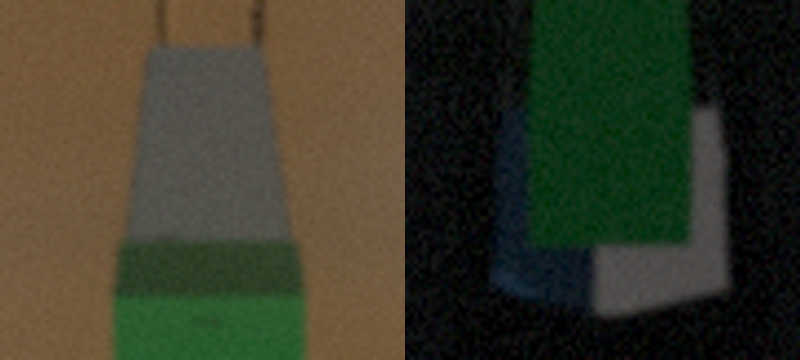

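The cassette is held centred (top edge symmetric to within 0.5 mm in the tool frame, top at tool z of about 0.048) and upright. Next I'll insert it.

Run:
```python
from h import *
def P(z): return M0+RM@np.array([0,0,z])   # TCP at mouth z
c=np.array([.5209,.1977])
for z in (.25,.23,.2,.15,.078): q=robot.ik(P(z),TRPY); print(z,None if q is None else np.round(q))
robot.line_to([*c,.33],vel=.25)
robot.move_pose(P(.22),TRPY);print(st())
robot.line_to(P(.148),vel=.1); robot.pause(.3);print(st())
k=cam("wrist");cv2.imwrite("pics/i0.png",robot.grab_frame("wrist"));np.savez("i0.npz",**k)
```

```text
0.25 [-67. -31. -23.  90.  27.  16.]
0.23 [-66. -31. -25.  88.  27.  17.]
0.2 [-64. -30. -28.  84.  27.  19.]
0.15 [-61. -29. -31.  77.  26.  23.]
0.078 [-56. -25. -35.  67.  25.  27.]
t 16.26 tip_m [0.0003 0.0004 0.1467] F_m [-0.6 -0.9 -0.5] w 0.0128
t 17.43 tip_m [ 0.0001 -0.0002  0.0754] F_m [ 0.7  0.7 -1.1] w 0.0130
```

View pics/i0.png

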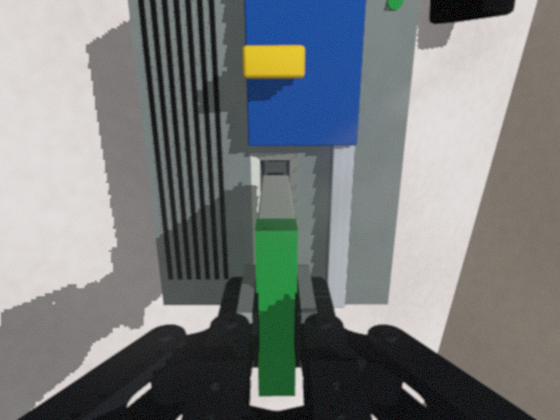

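The cassette is lined up with the slot: the slot mouth is at column 275 or so and the cassette at 276.

Run:
```python
from h import *
def P(z): return M0+RM@np.array([0,0,z])
for z in (.125,.11,.095,.078):
    g=robot.line_to(P(z),vel=.05,guard=10); print(g,st())
    if g: break
```

```text
False t 18.08 tip_m [-0.      0.0002  0.0518] F_m [-0.2 -0.6 -0.2] w 0.0130
False t 18.53 tip_m [-0.0001  0.0003  0.0366] F_m [-0.8 -0.9 -0.9] w 0.0129
False t 18.98 tip_m [-0.0002  0.0003  0.0216] F_m [-0.6  0.1 -1. ] w 0.0129
False t 19.48 tip_m [-0.0001  0.0002  0.0047] F_m [-0.6  0.1 -1.2] w 0.0131
```

Inserted without contact forces. Now release, back off and look.

Run:
```python
from h import *
def P(z): return M0+RM@np.array([0,0,z])
robot.set_gripper(.026);robot.pause(.3);print(st())
robot.line_to(P(.135),vel=.15);robot.set_gripper(0);print(st())
k=cam("wrist");cv2.imwrite("pics/r0.png",robot.grab_frame("wrist"));np.savez("r0.npz",**k)
```

```text
t 20.06 tip_m [ 0.     -0.      0.0051] F_m [ 0.8 -0.1  0.3] w 0.0263
t 20.96 tip_m [-0.0002  0.0003  0.0614] F_m [ 0.5 -0.  -0.3] w 0.0000
```

View pics/r0.png

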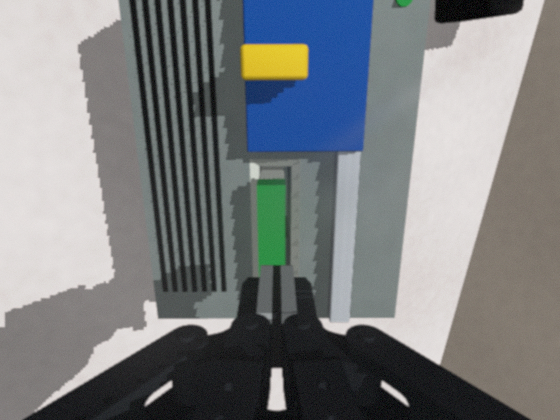

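The cassette stands in the slot, with its green top at (272,222). Now I'll press it down along the slot axis.

Run:
```python
from h import *
print(robot.line_to(tipm(0,0,.026),vel=.08,guard=8),st())
z=.026;g=False
print(robot.line_to(tipm(0,0,.0005),vel=.01,guard=15),st())
robot.pause(.1);print(st());robot.pause(.1);print(st())
```

```text
False t 21.61 tip_m [0.0001 0.0001 0.0261] F_m [-0.3 -0.7  0.1] w 0.0002
True t 23.36 tip_m [0.0002 0.0004 0.0067] F_m [-1.3  2.5  6.3] w 0.0002
t 23.46 tip_m [0.0001 0.0004 0.0067] F_m [-0.7  3.9  6.9] w -0.0003
t 23.56 tip_m [0.0002 0.0004 0.0067] F_m [-0.3  2.9  6.1] w -0.0002
```

The guard tripped at 6.7 mm out, but only about 6 N remains there. I need to be sure the cassette has bottomed, so I'll press again in small, monitored steps.

Run:
```python
from h import *
for z in (.0064,.0061,.0058,.0055,.0052,.0049,.0046,.0043,.004):
    g=robot.line_to(tipm(0,0,z),vel=.005,guard=14);a=st();robot.pause(.15);b=st();print(z,g,a,'|',b)
    s=robot.observe();F=(RM.T@s["ft_force"])[2]
    if F>14: 
        robot.pause(.2);print(st());break
```

```text
0.0064 False t 23.81 tip_m [0.0003 0.0002 0.0067] F_m [-0.8  5.  10.2] w -0.0002 | t 23.96 tip_m [0.0003 0.0002 0.0067] F_m [-0.6  4.5 10.7] w -0.0001
0.0061 False t 24.21 tip_m [0.0005 0.0002 0.0067] F_m [-1.   6.2 13.3] w -0.0003 | t 24.36 tip_m [0.0005 0.0002 0.0067] F_m [-0.5  6.1 13.3] w 0.0000
0.0058 False t 24.61 tip_m [0.0007 0.0001 0.0067] F_m [-1.   7.2 16.5] w 0.0002 | t 24.76 tip_m [0.0007 0.0001 0.0067] F_m [ 0.1  7.5 16.4] w -0.0000
t 24.96 tip_m [0.0007 0.0001 0.0067] F_m [ 0.1  5.6 17.2] w 0.0002
```

The tip stayed at 6.7 mm while the force rose from 6 to 17 N, so the cassette is on the hard ledges. Now I'll retreat and check reach for closing the gate.

Run:
```python
from h import *
robot.line_to(tipm(0,0,.07),vel=.12);print(st())
for x,y,z in [(0,.125,.08),(0,.125,.06),(0,.12,.026),(0.005,.12,.026),(0,.016,.026)]:
    q=robot.ik(tipm(x,y,z),TRPY);print(x,y,z,None if q is None else np.round(q,1))
k=cam("wrist");cv2.imwrite("pics/p0.png",robot.grab_frame("wrist"));np.savez("p0.npz",**k)
```

```text
t 25.64 tip_m [-0.0004  0.0001  0.0692] F_m [0.2 0.5 0.3] w -0.0000
0 0.125 0.08 None
0 0.125 0.06 None
0 0.12 0.026 [-49.5 -47.  -47.7  73.8  23.6  34.7]
0.005 0.12 0.026 [-48.8 -46.3 -47.1  73.4  23.4  35.4]
0 0.016 0.026 [-56.8 -29.2 -36.4  70.6  25.4  26.9]
```

View pics/p0.png

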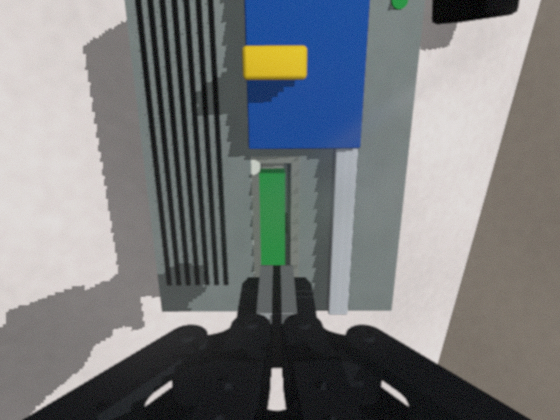

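The cassette top sits low in the lead-in at (272,217). With the 28° tool the approach beyond the knob is close to a joint limit, so I'll use a tool tilt of 14° for closing.

Run:
```python
from h import *
R2=toolR(mouthR(YAW,14)); r2=rpy(R2)
def T(x,y,z): return M0+RM@np.array([x,y,z])-R2[:,2]*.073
pts=[(0,.04,.1),(0,.122,.08),(0,.122,.031),(0,.015,.031)]
for p in pts:
    q=robot.ik(T(*p),r2);print(p,None if q is None else np.round(q,1))
def s2():
    s=robot.observe();t=RM.T@(s["tool_pos"]+.073*R2[:,2]-M0);return f"t {s['time']:.2f} tip {t.round(4)} F {(RM.T@s['ft_force']).round(1)}"
robot.move_pose(T(*pts[0]),r2)
print(robot.line_to(T(*pts[1]),vel=.15,guard=10),s2())
print(robot.line_to(T(*pts[2]),vel=.1,guard=8),s2())
print(robot.line_to(T(0,.035,.031),vel=.06,guard=10),s2())
print(robot.line_to(T(0,.014,.031),vel=.03,guard=10),s2())
```

```text
(0, 0.04, 0.1) [-51.1 -25.  -23.6  84.3  12.1  30.5]
(0, 0.122, 0.08) [-43.5 -34.5 -32.1  83.8  11.1  38.2]
(0, 0.122, 0.031) [-40.9 -31.4 -34.6  77.8  10.7  40.9]
(0, 0.015, 0.031) [-49.2 -17.9 -24.4  76.   11.9  32.5]
False t 26.75 tip [-0.0003  0.1214  0.0798] F [ 0.   0.5 -0.1]
False t 27.39 tip [1.000e-04 1.218e-01 3.120e-02] F [-1.2  0.4 -0.1]
False t 28.99 tip [-0.0001  0.035   0.031 ] F [ 0.2 -0.3  0.1]
True t 29.58 tip [-0.0004  0.0176  0.0305] F [0.7 2.  1.3]
```

Run:
```python
from h import *
R2=toolR(mouthR(YAW,14)); r2=rpy(R2)
def T(x,y,z): return M0+RM@np.array([x,y,z])-R2[:,2]*.073
robot.line_to(T(0,.04,.031),vel=.1); robot.line_to(T(0,.06,.12),vel=.2)
robot.move_pose(tipm(.06,.02,.15),TRPY);robot.pause(.3)
k=cam("wrist");im=robot.grab_frame("wrist");cv2.imwrite("pics/f0.png",im);cv2.imwrite("pics/f0s.png",robot.grab_frame("side"));print(st())
m,c=blobs(im,*YEL,amin=100); print(mid(c[0]),cv2.boundingRect(c[0]))
for y in (0,.005,.01): print(y,proj(k,M0+RM@np.array([0,y,.039])).round(1), "top outline",proj(k,M0+(RM@np.array([[-.014,y-.007,.039],[.014,y+.007,.039]]).T).T).round(1).tolist())
for nm,p in (("plate",[(-.014,-.041,.017),(.044,-.041,.017),(.044,.041,.017),(-.014,.041,.017)]),): print(nm,proj(k,M0+(RM@np.array(p).T).T).round(1).tolist())
m,c=blobs(im,*BLU,amin=100);print(cv2.approxPolyDP(cv2.convexHull(c[0]),4,True)[:,0].tolist())
```

```text
t 31.36 tip_m [0.06   0.0204 0.1496] F_m [-0.1  0.6  0.2] w -0.0001
[194.37260224 226.16232356] (174, 214, 42, 26)
0 [[193.2 231.3]] top outline [[174.7, 240.2], [212.1, 222.2]]
0.005 [[192.7 224.8]] top outline [[174.1, 233.9], [211.7, 215.7]]
0.01 [[192.2 218.3]] top outline [[173.5, 227.5], [211.3, 209.0]]
plate [[185.2, 267.9], [256.7, 267.8], [254.7, 168.8], [176.6, 168.9]]
[[251, 169], [250, 201], [229, 245], [181, 210], [179, 169]]
```

View pics/f0.png

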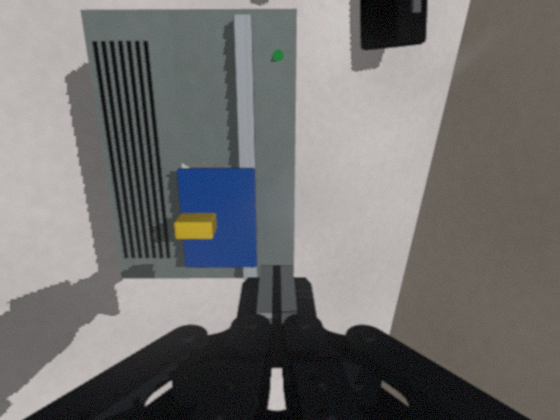

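View pics/f0s.png

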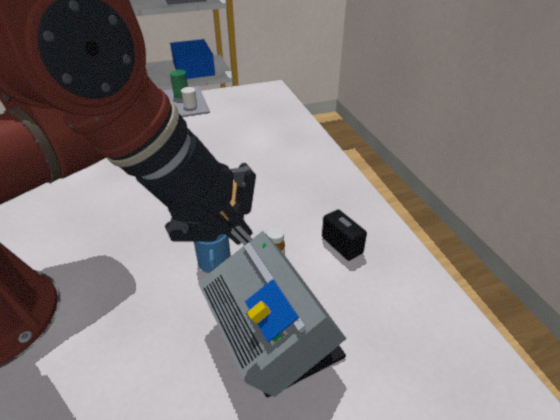

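The gate is closed. The plate's edges lie at rows 169 and 267, against 168.8 and 267.9 predicted for fully closed, and the knob's top edge matches gate = 0. The mug, jar and clock look unmoved and the arm is clear, so I'll hand in.

```bash
python3 -c "
from h import *
robot.job_done();print(st())"
```

```text
the job is handed in; nothing more can be done
the job is handed in; nothing more can be done
```

The job is done and handed in, at about 31 s of the 64 s allowed. I pushed the gate open to its stop and moved the cassette from the carton into the slot. I then pressed it home, pushed the gate shut, and moved the arm clear.

**Last checks:**
- **Cassette:** it is seated on the hard ledges. Its top stayed 6.7 mm out of the face while the force rose from about 6 N to 17 N.
- **Gate:** the plate's edges lie within about 1 mm of the predicted closed position.
- **Mug, jar and clock:** I only judged these by eye. They look unmoved, though the arm partly hides the mug in the last side view.

**What disagreed:**
- **First press:** the guard stopped it at 15 N but only about 6 N remained, so I pressed again in small steps to confirm the bottom.
- **Plate height:** the first measurement of the gate plate's top came out 3–7 mm below the stated value. The mouth's height and position agreed with the text to about 1 mm.
- **Tool tilt:** the slot-aligned 28° tilt was too close to a joint limit for closing the gate, so I used 14° there.

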